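# Set the pitch of a gravity-feed tea rack

### The arm

A 6-joint arm with a two-finger parallel gripper is mounted at the origin on a cart in front of the work surface, level with it; the furniture and walls round the work are solid. World frame = base frame: x ahead of the robot, y to its left, z up, the work surface at z = 0. Lengths are in mm, angles in rad, forces in N, time in s.
With the tool pointing down it reaches from about 150 to 775 mm from the base axis. Payload 6.1 kg.
Tool frame: the origin (TCP) lies at the very end of the fingers, on their centre line; the grasp point (between the pads) lies ctrl.hold_point_z behind it (ctrl.hold_point_z is the distance from the TCP to the grasp point, in mm); z points along the fingers, y is the line along which they close (so a half turn about z gives the same grasp; the last joint's range is limited). The gripper opens to 85 mm and grips with 20 to 120 N. Pads are 22 mm wide; open, the fingers measure 114 mm over their backs; the gripper's body (76 mm by 85 mm) begins 54 mm behind the grasp point. The pads swing forward as they close: fully open they stand 13 mm farther back than shut.
Start: joints at [1.187, 0.126, -0.04, 1.405, 0, 1.571], TCP at [196.577, 486.791, 231.295] pointing down, gripper open.
Joint ranges: [-2.72, 2.72], [-0.95, 1.95], [-1.27, 1.35], [-1.78, 2.02], [-1.46, 1.47], [-3.14, 3.14]. Speed limits (rad/s): [2.39, 2.39, 3.01, 3.14, 3.14, 3.14].

### API

Orientations are given as a rotation vector (axis times angle).
In Python, from workcell import telemetry, snapshot, get_calibration, order, ctrl gives the robot as it stands.
- The arm moves only by the tool play_rows, never from a script. Its argument "targets" is a list of rows, each a list of 3 entries, a list of its own where there are three numbers: the shift along the tool's x, y, z as a fraction of full scale, then the turn, a rotation vector about the tool's x, y, z as a fraction of full scale, then the opening, from -1 (shut) to 1 (fully open). A call has 1 to 5 rows; each row shifts and turns the commanded pose from where the row before left it, along the tool's axes as they then stand; what a row does not reach is not made up. Full scale, the value 1, is 0.05 m for a shift and 120 degrees for a turn. A row lasts 1/10 s, in which the tool goes at most 50 mm and 8.59 degrees, less where a joint would pass 70% of its speed; a pose out of reach is approached as far as the arm can. A call with a number of a shift or a turn outside -1 to 1 is refused whole. A call with a gripper value outside its range is refused whole. The fingers move at their own pace and stop on an object; "newtons" is the grip in N (left out, the last holds). Time passes only in rows, so rows that do not move let the fingers close. It gives the time, the measured TCP pose, the force, the opening and the grip force at its end, in the units of the state.
- telemetry.state(): the state, without advancing time (a new reading comes with each control period).
- snapshot(name): name is "scene" or "top" or "wrist"; returns the picture (400x640x3 uint8, red, green, blue); there is no depth.
- get_calibration(name): a dict with "camera_matrix" (3x3 intrinsics, pixels), "D" ([k1, k2, p1, p2, k3] as OpenCV has them; the pictures are not rectified), "rvec" (rotation vector, rad) and "tvec" (3), from world to camera coordinates, as OpenCV has them; the wrist camera has in their place "mount" (4x4, takes a point from camera to tool coordinates, whose origin is the TCP and whose axes are the flange's). Camera axes: x right, y down, z forward; pixel columns grow to the right and rows downward; lengths in mm; the calibration is good to about 2 mm. A picture is of the moment at which its call begins: read the wrist's pose just before it. get_calibration takes no time and is no camera call.
- order.job_done(): hands the job in; it is judged then, once.
The state is a dict: "clock": time; "qpos": joint angles; "qvel": joint speeds; "joint_torque": joint torques, N m; "tool_pos": TCP position; "ee_rot": TCP orientation; "wrist_force": force on the tool from outside, world axes, zero at the start; "ft_torque": the same for the moment, N m; "grip_width": finger opening in mm; "finger_force": force on a finger pad.
Only numpy, scipy, OpenCV 4.12 (cv2) and the standard library are available. Lean on these libraries where they do the work, as an engineer would, in place of code of your own. Each camera call takes 0.05 s, during which the arm holds its last target. There are 200 camera calls.

### The job

Set the slope of the tilting tea rack: lift its slide slowly by the rear bar, just until the tea box lets go by itself and comes to rest on the rubber pad, without running on against the front lip, and leave the slide at that pitch without lowering it again. Then draw the stop collar up its post until its ledge bears lightly under the slide's side pin, without lifting the slide, so that the pitch is marked and kept. Do not touch the tea box and leave the things round the rack alone.

Things in the scene. Friction and masses are not known exactly. Their poses are not given: they have to be found in the camera images.
- slide (a joint): tilt of the slide, rad: 0 level on its rear rest (start), growing as the rear bar is raised, at most 0.55. Its stiff friction hinge (about 1.3 N m) keeps the slide at whatever tilt it is left; lifting it at the rear bar takes about 8 N. The box lets go somewhere between 0.2 and 0.4 rad, it is not known where; about 0.06 rad steeper even the pad no longer holds it
- slide_hinge (a point): the slide's frame (aluminium tray 90 mm wide, sides 13 mm above its floor). Point on the level hinge axis, mid-width; x along the slide from the hinge (low front end) to the rear bar, y left along the hinge axis, z out of the floor. Floor at z = 5 mm: smooth steel at x = 90 to 227 mm and, flush with it, a dark rubber pad with more grip at x = 0 to 90 mm. Inner face of the front lip (24 mm high) at x = -7 mm
- slide_bar (a point): middle of the rear bar, the level cross piece of a bent round steel bail, 10 mm thick, raised behind the slide; 85 mm of it is free to grip between the bends and nothing is under it but the worktop. It is 268 mm from the hinge along the slide and 50 mm out of its plane. Grip it from above, fingers before and behind it; it can turn in the grip as the slide tilts
- tea_centre (a point): centre of the closed dark tea box on the slide: 60 mm along the slide, 67 mm across, 76 mm high. At the start it stands on the smooth steel about 180 mm from the hinge. It rests on the pad when its centre is 30 to 115 mm from the hinge, measured along the slide; against the lip it would be at 23 mm
- tea_box: the same tea box; origin at the centre of its underside, z up through its lid
- stop_collar (a joint): height of the stop collar on its post, m: 0 lowest, 0.064 highest. Friction (about 4 N to move it, besides 1.3 N of weight) keeps the collar where it is left
- stop_ledge (a point): plain metal collar on the square post (10 mm thick, top 102 mm above the worktop) at the left of the slide. Point: the centre of the top of its ledge, a flat shelf 36 mm long and 22 mm wide below the slide's side pin; z up, x along the rack
- stop_tab (a point): grasp point on the upright finger tab of the stop collar, 40 mm above the top of its ledge and 44 mm to its left. The tab is a plate 12 mm thick (along the rack) and 20 mm wide whose top is 11 mm above this point; grip it from above across its thickness and pull straight up
- pin_centre (a point): centre of the steel side pin on the left of the slide, 8 mm thick, level, 118 mm from the hinge along the slide. The ledge touches it when the pin's centre is 4 mm above the top of the ledge. Forcing the ledge against it with some 16 N would lift the slide
- rack: fixed frame of the rack, 252 mm long, on the worktop. Origin under its middle; x runs along it towards the rear bar, y to the left, where the stop post stands; the hinge is 120 mm in front of the origin and 46 mm up
- spare_tea: a second tea box, bystander on the worktop
- mug: reddish mug, bystander on the worktop
- salt: salt shaker, bystander on the worktop
Not all that is in view belongs to the job. What is shaped like the tea_box but turquoise is not meant.

How it is judged (in metres and radians):
On the way, in this order (a step that is already met when the one before it is completed fails the run):
1. the slide has been raised until the tea box let go and came to rest on the rubber pad, clear of the front lip (value of joint slide above 0.2 rad and x of tea_centre in the frame of slide_hinge between 0.03 and 0.115 m and linear speed of tea_box below 0.015 m/s), for 0.3 s.
2. the ledge of the stop collar bears against the slide's side pin (contact force between stop_collar and slide above 1 N), for 0.1 s.
At the end, for the whole second after the job is handed in: The slide stands still at 0.2 to 0.5 rad; the tea box stands still and upright on the rubber pad, its centre 30 to 115 mm from the hinge along the slide; the stop ledge is under the side pin with less than 2 mm of gap (all of step 1 and value of joint slide below 0.5 rad and z of pin_centre in the frame of stop_ledge below 0.006 m and velocity of joint slide between -0.02 and 0.02 rad/s and angle between tea_box's own z axis and vertical below 0.55 rad); the robot touches nothing.
It fails at once if the robot touches the tea box (contact force between any of the fingers, the arm and tea_box above 0.3 N).
It fails at once if the slide is jerked up (faster than 0.5 rad/s) or lowered again (faster than 0.1 rad/s) (velocity of joint slide above 0.5 rad/s or velocity of joint slide below -0.1 rad/s).
It fails at once if the stop collar is forced against the slide with more than 12 N (contact force between stop_collar and slide above 12 N).
It fails at once if the tea box runs on against the front lip or falls over (x of tea_centre in the frame of slide_hinge below 0.026 m or angle between tea_box's own z axis and vertical above 0.8 rad).
It fails at once if a bystander is pushed more than 20 mm (distance of any of spare_tea, mug, salt from where it was at the start of the episode above 0.02 m).
It also fails if it takes over 72 s, if anything falls off the work surface, if the arm or the gripper's body presses on something with over 40 N, if the wrist force passes 120 N, or if a joint passes its speed limit or range.

## Working session

There is one attempt and no reset: what is moved stays moved. The work goes in short steps, Python scripts to look and compute and a tool call to move; the robot and the scene stay as the last step left them, time stands still between calls to the robot, and variables do not carry over. Pictures are saved under pics/ and viewed, at most 10 in all, crops included, and the job is handed in when it is done.

Besides the shell and the picture viewer there is one more tool, called by a JSON object that holds its "method" and its "body", one argument or row to a line. play_rows: Moves the arm, as the interface text tells. Its arguments: {"type":"object","properties":{"targets":{"type":"array","items":{"type":"array"}},"newtons":{"type":"number"}},"required":["targets"]}

```bash
mkdir -p pics; ls; python3 - <<'E'
from workcell import telemetry, snapshot, get_calibration, order, ctrl
import cv2
print(ctrl.hold_point_z, telemetry.state())
for n in("scene","top"):
    cv2.imwrite(f"pics/{n}0.png",snapshot(n)[:,:,::-1]); print(n,get_calibration(n))
print(get_calibration("wrist"))
E
```

```text
pics
18.700000000000003 {'clock': 0.0, 'qpos': array([ 1.18699761e+00,  1.26360672e-01, -4.06495629e-02,  1.40538108e+00,
       -1.44986548e-05,  1.57078936e+00]), 'qvel': array([-0.00091367, -0.00010565,  0.00202062, -0.00017004,  0.00040213,
        0.00265122]), 'joint_torque': array([ 4.08495243e-04, -4.35915506e+01,  3.52921486e+01,  1.71997998e-02,
        8.42756640e-05, -7.44399049e-07]), 'tool_pos': array([196.43070251, 486.41488075, 230.51957839]), 'ee_rot': array([-5.99110022e-01, -3.08364129e+00,  2.46352724e-03]), 'wrist_force': array([ 0.39997543, -0.6451859 , -0.20270162]), 'ft_torque': array([-0.00361652,  0.01454345,  0.01766139]), 'finger_force': 0.0, 'grip_width': 85.47219276157908}
scene {'camera_matrix': array([[508.28268097,   0.        , 314.89322393],
       [  0.        , 508.28268097, 197.25214412],
       [  0.        ,   0.        ,   1.        ]]), 'D': array([-0.11656278,  0.        ,  0.        ,  0.        ,  0.        ]), 'rvec': array([ 1.32211953, -1.99569748,  1.05216022]), 'tvec': array([ 250.73407953,  367.70746901, 1362.02555258])}
top {'camera
[... 259 characters left out ...]
412411, -2.23128872,  0.09272501]), 'tvec': array([  23.20560196,  579.3780907 , 1215.50524467])}
{'camera_matrix': array([[298.55490133,   0.        , 322.25929357],
       [  0.        , 298.55490133, 201.6917226 ],
       [  0.        ,   0.        ,   1.        ]]), 'D': array([-0.05240901,  0.        ,  0.        ,  0.        ,  0.        ]), 'mount': array([[-4.77558236e-04, -9.46819045e-01, -3.21766171e-01,
         8.16266385e+01],
       [ 9.99999483e-01, -7.40880520e-04,  6.95914664e-04,
         1.01458515e+00],
       [-8.97295546e-04, -3.21765672e-01,  9.46818909e-01,
        -1.42340431e+02],
       [ 0.00000000e+00,  0.00000000e+00,  0.00000000e+00,
         1.00000000e+00]])}
```

View pics/scene0.png

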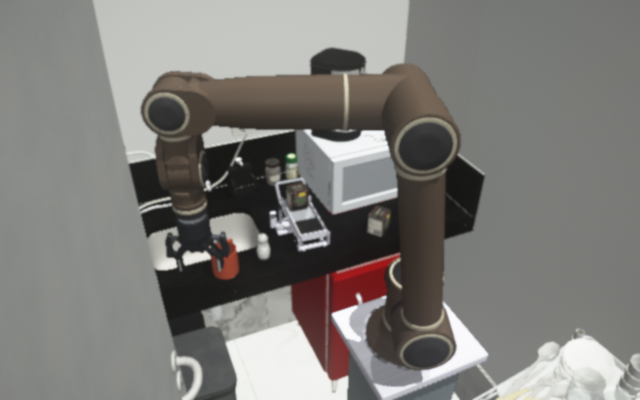

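View pics/top0.png

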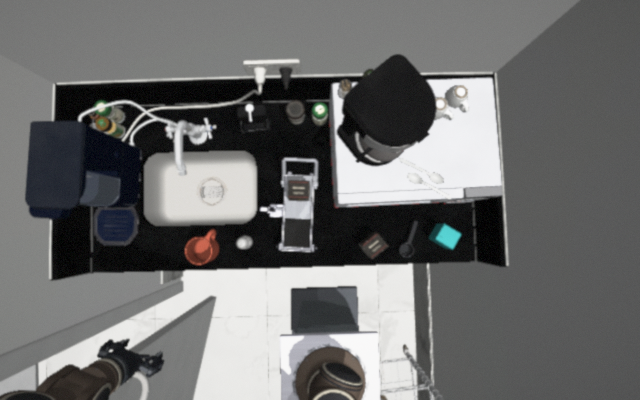

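The scene view shows the arm with the gripper near the mug. The rack is mid-bench with its rear bar away from the robot and the post and collar on its left. In the top view the rear bar is at about (300,160), the front lip at (297,249), the tab at about (265,210) and the tea box at (298,189).

```bash
cat > h.py <<'E'
from workcell import telemetry, snapshot, get_calibration, order, ctrl
import cv2, numpy as np
from scipy.spatial.transform import Rotation as R
def cam(n,st=None):
    c=get_calibration(n)
    if n=="wrist":
        T=np.eye(4);T[:3,:3]=R.from_rotvec(st["ee_rot"]).as_matrix();T[:3,3]=st["tool_pos"]
        M=np.linalg.inv(T@c["mount"])
        return c["camera_matrix"],c["D"],M[:3,:3],M[:3,3]
    return c["camera_matrix"],c["D"],cv2.Rodrigues(c["rvec"])[0],c["tvec"]
def ray(C,uv,z):
    K,D,Rm,t=C
    p=cv2.undistortPoints(np.array([[uv]],float),K,D)[0,0]
    o=-Rm.T@t; d=Rm.T@np.array([*p,1]); return o+d*(z-o[2])/d[2]
def proj(C,P):
    K,D,Rm,t=C
    return cv2.projectPoints(np.array(P,float).reshape(-1,1,3),cv2.Rodrigues(Rm)[0],t,K,D)[0].reshape(-1,2)
E
python3 - <<'E'
from h import *
C=cam("top"); print("cam",-C[2].T@C[3])
for n,uv,z in[("bar",(300,160),96),("lip",(297,249),60),("tab",(265,210),70),("tea",(298,189),127),("mug",(200,248),60),("salt",(244,242),60),("spare",(373,244),76)]: print(n,ray(C,uv,z).round())
print(proj(C,[telemetry.state()["tool_pos"]]),proj(cam("scene"),[telemetry.state()["tool_pos"]]))
im=cv2.imread("pics/top0.png")[145:260,230:345]; cv2.imwrite("pics/c.png",cv2.resize(im,None,fx=5,fy=5,interpolation=cv2.INTER_CUBIC))
E
```

```text
cam [ 500.44099922   30.96055465 1249.90828549]
bar [700.  73.  96.]
lip [429.  91.  60.]
tab [552. 186.  70.]
tea [609.  80. 127.]
mug [441. 391.  60.]
salt [456. 255.  60.]
spare [ 438. -142.   76.]
[[145.97231539 346.30088932]] [[202.02775964 272.49823162]]
```

View pics/c.png

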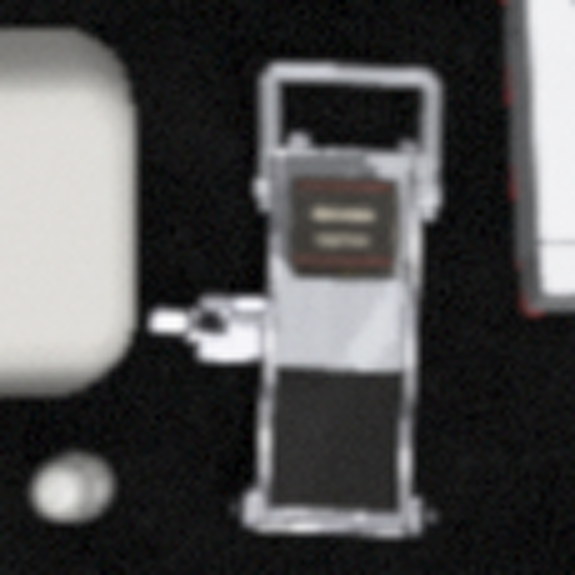

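```bash
cat >> h.py <<'E'
def down(yaw): # tool y along world heading yaw, z down
    y=np.array([np.cos(yaw),np.sin(yaw),0]); z=np.array([0,0,-1.]); return np.stack([np.cross(y,z),y,z],1)
def plan(p1,R1,n,st=None,p0=None,R0=None):
    if st is None: st=telemetry.state()
    R0=R.from_rotvec(st["ee_rot"]).as_matrix() if R0 is None else R0
    p0=st["tool_pos"] if p0 is None else np.array(p0,float)
    rv=R.from_matrix(R0.T@R1).as_rotvec(); Rc=R0
    for i in range(n):
        print((Rc.T@(np.array(p1)-p0)/n/50).round(3).tolist(),(np.degrees(rv)/n/120).round(4).tolist())
        Rc=Rc@R.from_rotvec(rv/n).as_matrix()
E
python3 - <<'E'
from h import *
plan([590,90,270],down(-0.066),15)
E
```

```text
[-0.685, -0.294, -0.052] [-0.0, 0.0, 0.0399]
[-0.707, -0.236, -0.052] [-0.0, 0.0, 0.0399]
[-0.724, -0.176, -0.052] [-0.0, 0.0, 0.0399]
[-0.736, -0.115, -0.052] [-0.0, 0.0, 0.0399]
[-0.743, -0.053, -0.052] [-0.0, 0.0, 0.0399]
[-0.745, 0.009, -0.052] [-0.0, 0.0, 0.0399]
[-0.741, 0.071, -0.052] [-0.0, 0.0, 0.0399]
[-0.733, 0.133, -0.052] [-0.0, 0.0, 0.0399]
[-0.719, 0.194, -0.052] [-0.0, 0.0, 0.0399]
[-0.701, 0.253, -0.053] [-0.0, 0.0, 0.0399]
[-0.677, 0.311, -0.053] [-0.0, 0.0, 0.0399]
[-0.649, 0.366, -0.053] [-0.0, 0.0, 0.0399]
[-0.616, 0.419, -0.053] [-0.0, 0.0, 0.0399]
[-0.579, 0.469, -0.053] [-0.0, 0.0, 0.0399]
[-0.538, 0.515, -0.053] [-0.0, 0.0, 0.0399]
```

{"method": "play_rows", "body": {
  "targets": [
    [[-0.685, -0.294, -0.052], [0, 0, 0.04], 1],
    [[-0.707, -0.236, -0.052], [0, 0, 0.04], 1],
    [[-0.724, -0.176, -0.052], [0, 0, 0.04], 1],
    [[-0.736, -0.115, -0.052], [0, 0, 0.04], 1],
    [[-0.743, -0.053, -0.052], [0, 0, 0.04], 1]
  ]
}}

```text
clock: 0.6
tool_pos: [328.4, 353.2, 244.1]
ee_rot: [-1.232, -2.89, 0.001]
wrist_force: [-0.3, 0.9, 0.4]
grip_width: 85.0
finger_force: 0.0
```

{"method": "play_rows", "body": {
  "targets": [
    [[-0.745, 0.009, -0.052], [0, 0, 0.04], 1],
    [[-0.741, 0.071, -0.052], [0, 0, 0.04], 1],
    [[-0.733, 0.133, -0.052], [0, 0, 0.04], 1],
    [[-0.719, 0.194, -0.052], [0, 0, 0.04], 1],
    [[-0.701, 0.253, -0.052], [0, 0, 0.04], 1]
  ]
}}

```text
clock: 1.1
tool_pos: [459.4, 220.7, 257.1]
ee_rot: [-1.806, -2.57, 0.001]
wrist_force: [-0.3, 0.9, 0.3]
grip_width: 85.5
finger_force: 0.0
```

{"method": "play_rows", "body": {
  "targets": [
    [[-0.677, 0.311, -0.052], [0, 0, 0.04], 1],
    [[-0.649, 0.366, -0.052], [0, 0, 0.04], 1],
    [[-0.616, 0.419, -0.052], [0, 0, 0.04], 1],
    [[-0.579, 0.469, -0.052], [0, 0, 0.04], 1],
    [[-0.538, 0.515, -0.052], [0, 0, 0.04], 1]
  ]
}}

```text
clock: 1.6
tool_pos: [590.3, 88.2, 269.9]
ee_rot: [-2.301, -2.138, 0.001]
wrist_force: [0.1, -0.6, -0.1]
grip_width: 85.5
finger_force: 0.0
```

{"method": "play_rows", "body": {
  "targets": [
    [[0, 0, 0], [0, 0, 0], 1],
    [[0, 0, 0], [0, 0, 0], 1],
    [[0, 0, 0], [0, 0, 0], 1]
  ]
}}

```text
clock: 1.9
tool_pos: [588.8, 90.1, 270.0]
ee_rot: [-2.296, -2.144, 0.001]
wrist_force: [0.0, -0.2, -0.6]
grip_width: 85.3
finger_force: 0.0
```

```bash
python3 - <<'E'
from h import *
st=telemetry.state(); print(st["tool_pos"],st["ee_rot"],st["qpos"],st["clock"])
im=snapshot("wrist")[:,:,::-1]; cv2.imwrite("pics/w1.png",im)
np.save("w1st.npy",np.r_[st["tool_pos"],st["ee_rot"]])
E
```

```text
[588.8448427   90.06535257 270.00355112] [-2.29562442e+00 -2.14356836e+00  9.54865789e-04] [1.51631862e-01 2.69555781e-01 2.21619141e-01 1.52379519e+00
 2.91214705e-04 1.79090745e+00] 1.9
```

View pics/w1.png

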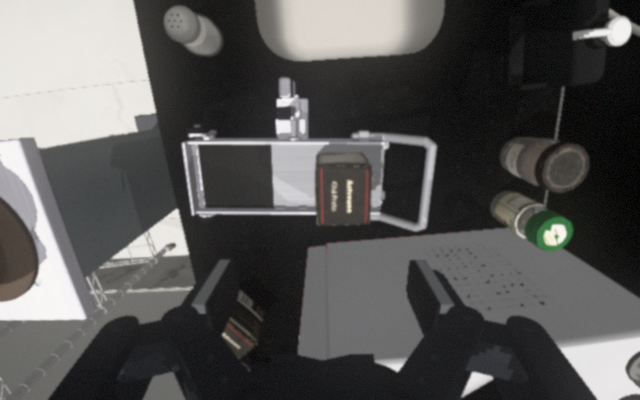

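The wrist view shows the bar from (435,141) to (425,228), the tray between x=187 and 385 px, the tea box at (343,188), and the tab at (286,85).

```bash
python3 - <<'E'
from h import *
a=np.load("w1st.npy"); C=cam("wrist",dict(tool_pos=a[:3],ee_rot=a[3:])); T=cam("top")
print("bar w",ray(C,(435,143),96),ray(C,(426,227),96),"top",ray(T,(284.2,159.2),96),ray(T,(316,160.3),96))
# rim rails: tray upper corners (z~59)
for uv in [(187,143),(385,142),(193,214)]: print("rim w",uv,ray(C,uv,60))
for z in (60,80,100): print("tab",z,ray(C,(286,82),z),ray(T,(263,209),z))
im=cv2.imread("pics/w1.png"); 
cv2.imwrite("pics/w1c.png",cv2.resize(im[65:245,175:445],None,fx=2.9,fy=2.9,interpolation=cv2.INTER_CUBIC))
E
```

```text
bar w [712.18350707 123.53353747  96.        ] [706.51068439  27.13236226  96.        ] top [704.03446336 121.1466636   96.        ] [697.89644413  24.5238161   96.        ]
rim w (187, 143) [433.21801608 138.30468297  60.        ]
rim w (385, 142) [666.21247926 122.77987116  60.        ]
rim w (193, 214) [421.99888356  48.98618405  60.        ]
tab 60 [557.39407386 196.38520141  60.        ] [556.05011413 193.58210624  60.        ]
tab 80 [559.58821043 195.06398108  80.        ] [555.11543512 190.84876026  80.        ]
tab 100 [561.78234701 193.74276075 100.        ] [554.18075611 188.11541428 100.        ]
```

View pics/w1c.png

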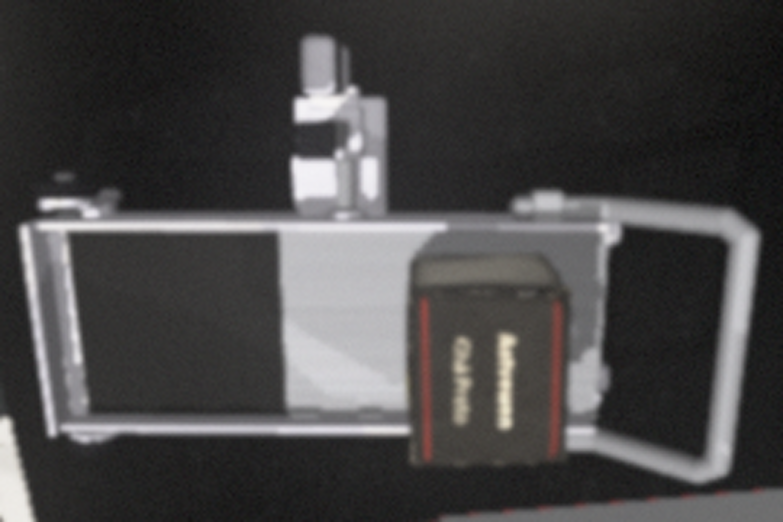

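```bash
python3 - <<'E'
from h import *
plan([705,75,165],down(-0.065),5)
E
```

```text
[-0.03, 0.468, 0.421] [-0.0001, -0.0, -0.0003]
[-0.03, 0.468, 0.421] [-0.0001, -0.0, -0.0003]
[-0.03, 0.468, 0.421] [-0.0001, -0.0, -0.0003]
[-0.03, 0.468, 0.421] [-0.0001, -0.0, -0.0003]
[-0.031, 0.468, 0.421] [-0.0001, -0.0, -0.0003]
```

{"method": "play_rows", "body": {
  "targets": [
    [[-0.03, 0.468, 0.42], [0, 0, 0], 0],
    [[-0.03, 0.468, 0.42], [0, 0, 0], -0.06],
    [[-0.03, 0.468, 0.42], [0, 0, 0], -0.06],
    [[-0.03, 0.468, 0.42], [0, 0, 0], -0.06],
    [[-0.03, 0.468, 0.42], [0, 0, 0], -0.06]
  ]
}}

```text
clock: 2.45
tool_pos: [705.8, 75.3, 165.0]
ee_rot: [2.295, 2.145, 0.001]
wrist_force: [-0.2, 0.2, -0.4]
grip_width: 40.0
finger_force: 0.0
```

{"method": "play_rows", "body": {
  "targets": [
    [[0, 0, 0], [0, 0, 0], -0.06],
    [[0, 0, 0], [0, 0, 0], -0.06],
    [[0, 0, 0], [0, 0, 0], -0.06]
  ]
}}

```text
clock: 2.75
tool_pos: [705.2, 74.8, 166.9]
ee_rot: [2.296, 2.144, 0.002]
wrist_force: [0.7, -0.6, 0.2]
grip_width: 39.8
finger_force: 0.0
```

```bash
python3 - <<'E'
from h import *
st=telemetry.state(); print(st["tool_pos"],st["ee_rot"],st["qpos"],st["clock"],st["grip_width"])
im=snapshot("wrist")[:,:,::-1]; cv2.imwrite("pics/w2.png",im)
C=cam("wrist",st); print(proj(C,[[705,75,96],[705+3,118,96],[702,32,96],st["tool_pos"]]))
np.save("w2st.npy",np.r_[st["tool_pos"],st["ee_rot"]])
E
```

```text
[705.16891838  74.78159308 166.89759581] [2.29554540e+00 2.14362467e+00 1.81833174e-03] [1.05624629e-01 4.90473705e-01 3.11997457e-01 1.39092157e+00
 6.78225998e-05 1.74483986e+00] 2.75 39.778713858077786
[[319.93517179 215.2972193 ]
 [319.83343751 159.47120446]
 [320.03233088 264.65954368]
 [319.6008456  263.14102569]]
```

View pics/w2.png

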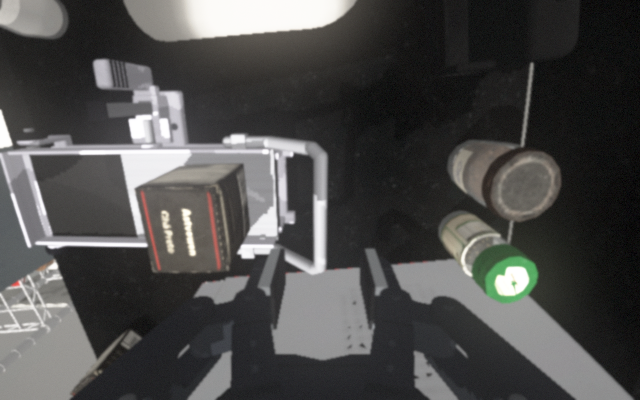

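The bar runs vertically from (320,152) to (319,268), which matches the prediction, so bar x≈705. The microwave edge passes near (400,265), so I'll check the clearance there.

```bash
python3 - <<'E'
from h import *
C=[]
for f in("w1st.npy","w2st.npy"):
    a=np.load(f); C.append(cam("wrist",dict(tool_pos=a[:3],ee_rot=a[3:])))
T=cam("top")
for z in(100,150,200,250): print(z,[ray(C[0],u,z).round() for u in((310,246),(430,236))],[ray(C[1],u,z).round() for u in((205,282),(420,263))],ray(T,(331,85),z).round(),ray(T,(333,200),z).round())
for z in(60,75,90,105): print("tab",z,ray(C[0],(284.5,85),z),ray(C[1],(103,74),z),ray(T,(263,209),z))
plan([705,78,77],down(-0.065),5)
E
```

```text
100 [array([571.,  14., 100.]), array([710.,  17., 100.])] [array([606.,  24., 100.]), array([782.,  30., 100.])] [931. -29. 100.] [575. -23. 100.]
150 [array([575.,  40., 150.]), array([692.,  42., 150.])] [array([632.,  56., 150.]), array([766.,  60., 150.])] [912. -26. 150.] [572. -21. 150.]
200 [array([579.,  65., 200.]), array([674.,  67., 200.])] [array([657.,  88., 200.]), array([749.,  91., 200.])] [893. -24. 200.] [568. -18. 200.]
250 [array([583.,  91., 250.]), array([655.,  92., 250.])] [array([682., 120., 250.]), array([732., 122., 250.])] [875. -21. 250.] [565. -16. 250.]
tab 60 [555.40941969 193.37970832  60.        ] [539.7409724  193.10860915  60.        ] [556.05011413 193.58210624  60.        ]
tab 75 [557.13948919 192.51676149  75.        ] [550.10910768 190.98479383  75.        ] [555.34910487 191.53209675  75.        ]
tab 90 [558.86955869 191.65381467  90.        ] [560.47724295 188.8609785   90.        ] [554.64809562 189.48208727  90.        ]
tab 105 [560.59962818 190.79086784 105.        ] [570.84537822 186.73716318 105.        ] [553.94708636 187.43207778 105.        ]
[0.013, -0.003, 0.361] [0.0002, -0.0, -0.0003]
[0.013, -0.003, 0.361] [0.0002, -0.0, -0.0003]
[0.013, -0.003, 0.361] [0.0002, -0.0, -0.0003]
[0.013, -0.002, 0.361] [0.0002, -0.0, -0.0003]
[0.013, -0.002, 0.361] [0.0002, -0.0, -0.0003]
```

{"method": "play_rows", "body": {
  "targets": [
    [[0.01, 0, 0.36], [0, 0, 0], -0.06],
    [[0.01, 0, 0.36], [0, 0, 0], -0.06],
    [[0.01, 0, 0.36], [0, 0, 0], -0.06],
    [[0.01, 0, 0.36], [0, 0, 0], -0.06],
    [[0.01, 0, 0.36], [0, 0, 0], -0.06]
  ]
}}

```text
clock: 3.3
tool_pos: [705.8, 76.8, 76.7]
ee_rot: [2.296, 2.142, 0.003]
wrist_force: [0.0, -0.5, 0.4]
grip_width: 40.0
finger_force: 0.0
```

{"method": "play_rows", "body": {
  "targets": [
    [[0, 0, 0], [0, 0, 0], -0.2],
    [[0, 0, 0], [0, 0, 0], -0.4],
    [[0, 0, 0], [0, 0, 0], -0.6],
    [[0, 0, 0], [0, 0, 0], -0.8],
    [[0, 0, 0], [0, 0, 0], -1]
  ],
  "newtons": 40
}}

```text
clock: 3.8
tool_pos: [703.7, 76.8, 77.2]
ee_rot: [-2.295, -2.141, 0.002]
wrist_force: [-11.7, 1.1, 7.6]
grip_width: 8.2
finger_force: 39.0
```

{"method": "play_rows", "body": {
  "targets": [
    [[0, 0, 0], [0, 0, 0], -1],
    [[0, 0, 0], [0, 0, 0], -1],
    [[0, 0, 0], [0, 0, 0], -1]
  ]
}}

```text
clock: 4.1
tool_pos: [703.7, 76.8, 77.2]
ee_rot: [-2.295, -2.141, 0.002]
wrist_force: [-10.9, 1.0, 6.5]
grip_width: 8.3
finger_force: 39.0
```

{"method": "play_rows", "body": {
  "targets": [
    [[0, -0.017, -0.053], [0, 0, 0], -1],
    [[0, -0.017, -0.053], [0, 0, 0], -1],
    [[0, -0.017, -0.053], [0, 0, 0], -1],
    [[0, -0.017, -0.053], [0, 0, 0], -1],
    [[0, -0.017, -0.053], [0, 0, 0], -1]
  ]
}}

```text
clock: 4.6
tool_pos: [701.3, 76.9, 88.2]
ee_rot: [-2.297, -2.142, 0.001]
wrist_force: [-2.0, 2.4, -10.2]
grip_width: 8.4
finger_force: 38.8
```

{"method": "play_rows", "body": {
  "targets": [
    [[0, -0.014, -0.053], [0, 0, 0], -1],
    [[0, -0.014, -0.053], [0, 0, 0], -1],
    [[0, -0.014, -0.053], [0, 0, 0], -1],
    [[0, -0.014, -0.053], [0, 0, 0], -1],
    [[0, -0.014, -0.053], [0, 0, 0], -1]
  ]
}}

```text
clock: 5.1
tool_pos: [697.9, 77.1, 101.9]
ee_rot: [-2.297, -2.143, 0.0]
wrist_force: [-3.2, 2.6, -10.2]
grip_width: 8.7
finger_force: 38.8
```

{"method": "play_rows", "body": {
  "targets": [
    [[0, -0.017, -0.052], [0, 0, 0], -1],
    [[0, -0.017, -0.052], [0, 0, 0], -1],
    [[0, -0.017, -0.052], [0, 0, 0], -1],
    [[0, -0.017, -0.052], [0, 0, 0], -1],
    [[0, -0.017, -0.052], [0, 0, 0], -1]
  ]
}}

```text
clock: 5.6
tool_pos: [693.9, 77.4, 115.0]
ee_rot: [-2.297, -2.143, -0.001]
wrist_force: [-1.1, 5.3, -10.2]
grip_width: 8.4
finger_force: 38.7
```

{"method": "play_rows", "body": {
  "targets": [
    [[0, 0, 0], [0, 0, 0], -1],
    [[0, 0, 0], [0, 0, 0], -1]
  ]
}}

```text
clock: 5.8
tool_pos: [693.8, 77.4, 115.5]
ee_rot: [-2.297, -2.143, -0.001]
wrist_force: [-3.6, 4.9, -7.9]
grip_width: 8.0
finger_force: 39.0
```

```bash
python3 - <<'E'
from h import *
st=telemetry.state(); print(st["tool_pos"],st["clock"],st["grip_width"],st["wrist_force"])
w=snapshot("wrist")[:,:,::-1]; t=snapshot("top")[:,:,::-1]; s=snapshot("scene")[:,:,::-1]
v=np.zeros((600,800,3),np.uint8); v[:400,:640]=w
v[400:600,:260]=cv2.resize(t[150:250,240:370],None,fx=2,fy=2); v[400:600,270:530]=cv2.resize(s[165:265,250:380],None,fx=2,fy=2); cv2.imwrite("pics/m3.png",v)
np.save("w3st.npy",np.r_[st["tool_pos"],st["ee_rot"]])
E
```

```text
[693.80120761  77.38518724 115.4693314 ] 5.8 8.023672308611461 [-3.61518334  4.86257465 -7.92458718]
```

View pics/m3.png

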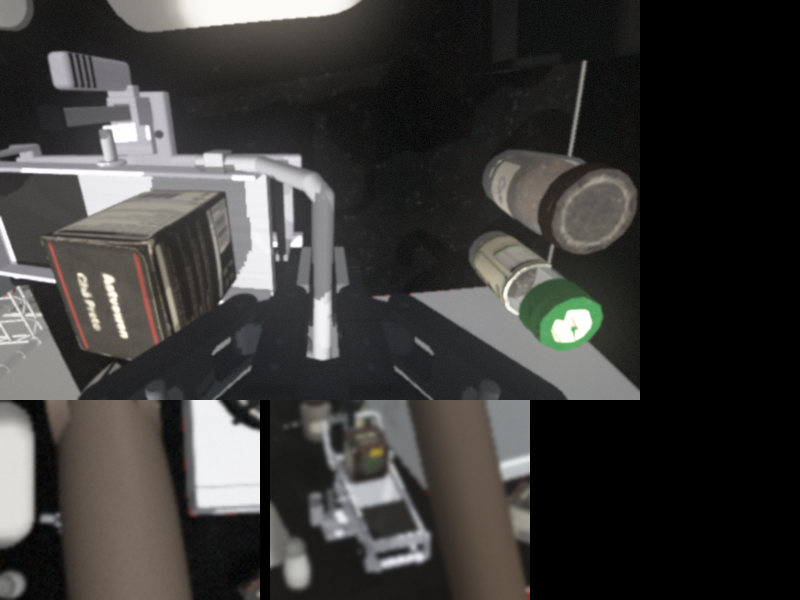

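The box still stands at the rear. The scene camera sees its yellow label at about (301,192), so I'll track that.

```bash
cat > trk.py <<'E'
from h import *
import os,sys
from scipy.optimize import brentq
def theta(st): return brentq(lambda t:268*np.sin(t)+50*np.cos(t)-50-(st["tool_pos"][2]-76.8),-.1,.7)
H=np.array([436.,94.5,46.]); yaw=-0.065
def frame(t): return R.from_euler("ZY",[yaw,-t]).as_matrix()
def yellow(s):
    a=cv2.cvtColor(s[165:265,250:360],cv2.COLOR_RGB2HSV)
    m=(cv2.inRange(a,(22,130,90),(34,255,255))>0); v,u=np.nonzero(m)
    return u.mean()+250,v.mean()+165,len(u)
def slide_ray(uv,t):
    K,D,Rm,tv=cam("scene"); p=cv2.undistortPoints(np.array([[uv]],float),K,D)[0,0]
    F=frame(t); return F.T@(-Rm.T@tv-H),F.T@(Rm.T@np.array([*p,1]))
def track():
    st=telemetry.state(); t=theta(st); s=snapshot("scene"); u,v,n=yellow(s)
    o,d=slide_ray((u,v),t)
    if not os.path.exists("z0.npy"):
        q=o+d*(150-o[0])/d[0]; np.save("z0.npy",q); print("ref",q)
    q0=np.load("z0.npy"); q=o+d*(q0[2]-o[2])/d[2]
    print("t %.1f theta %.3f px %.1f %.1f n%d  s=%.0f"%(st["clock"],t,u,v,n,q[0]+30),"F",st["wrist_force"].round(1),"p",st["tool_pos"].round(1),flush=True)
if __name__=="__main__": track()
E
python3 trk.py
```

```text
ref [150.         -12.17996918  65.0602599 ]
t 6.0 theta 0.147 px 303.0 190.6 n24  s=180 F [-4.   4.1 -7.2] p [693.8  77.4 115.5]
```

{"method": "play_rows", "body": {
  "targets": [
    [[0, -0.011, -0.031], [0, 0, 0], -1],
    [[0, -0.011, -0.031], [0, 0, 0], -1],
    [[0, -0.011, -0.031], [0, 0, 0], -1],
    [[0, -0.011, -0.031], [0, 0, 0], -1],
    [[0, -0.011, -0.031], [0, 0, 0], -1]
  ]
}}

```text
clock: 6.5
tool_pos: [691.3, 77.6, 122.8]
ee_rot: [2.297, 2.143, 0.001]
wrist_force: [-1.6, 4.7, -9.3]
grip_width: 8.6
finger_force: 38.7
```

```bash
python3 trk.py
```

```text
t 6.5 theta 0.176 px 302.9 190.2 n21  s=180 F [-1.6  4.7 -9.3] p [691.3  77.6 122.8]
```

{"method": "play_rows", "body": {
  "targets": [
    [[0, -0.012, -0.029], [0, 0, 0], -1],
    [[0, -0.012, -0.029], [0, 0, 0], -1],
    [[0, -0.012, -0.029], [0, 0, 0], -1],
    [[0, -0.012, -0.029], [0, 0, 0], -1],
    [[0, 0, 0], [0, 0, 0], -1]
  ]
}}

```text
clock: 7.05
tool_pos: [689.0, 77.7, 128.9]
ee_rot: [2.297, 2.143, 0.001]
wrist_force: [-2.9, 4.3, -8.4]
grip_width: 8.6
finger_force: 38.9
```

```bash
python3 trk.py
```

```text
t 7.0 theta 0.200 px 303.3 189.7 n21  s=180 F [-2.9  4.3 -8.4] p [689.   77.7 128.9]
```

{"method": "play_rows", "body": {
  "targets": [
    [[0, -0.011, -0.025], [0, 0, 0], -1],
    [[0, -0.011, -0.025], [0, 0, 0], -1],
    [[0, -0.011, -0.025], [0, 0, 0], -1],
    [[0, -0.011, -0.025], [0, 0, 0], -1],
    [[0, 0, 0], [0, 0, 0], -1]
  ]
}}

```text
clock: 7.6
tool_pos: [686.9, 77.9, 134.0]
ee_rot: [2.297, 2.142, 0.002]
wrist_force: [-1.9, 4.4, -8.7]
grip_width: 8.6
finger_force: 38.9
```

```bash
python3 trk.py
```

```text
t 7.6 theta 0.220 px 303.2 189.5 n17  s=179 F [-1.9  4.4 -8.7] p [686.9  77.9 134. ]
```

{"method": "play_rows", "body": {
  "targets": [
    [[0, -0.011, -0.025], [0, 0, 0], -1],
    [[0, -0.011, -0.025], [0, 0, 0], -1],
    [[0, -0.011, -0.025], [0, 0, 0], -1],
    [[0, -0.011, -0.025], [0, 0, 0], -1],
    [[0, 0, 0], [0, 0, 0], -1]
  ]
}}

```text
clock: 8.15
tool_pos: [684.8, 78.1, 139.1]
ee_rot: [2.297, 2.142, 0.002]
wrist_force: [-0.4, 4.7, -8.2]
grip_width: 8.4
finger_force: 38.9
```

```bash
python3 trk.py
```

```text
t 8.2 theta 0.240 px 303.3 189.2 n18  s=179 F [-0.4  4.7 -8.2] p [684.8  78.1 139.1]
```

{"method": "play_rows", "body": {
  "targets": [
    [[0, -0.012, -0.025], [0, 0, 0], -1],
    [[0, -0.012, -0.025], [0, 0, 0], -1],
    [[0, -0.012, -0.025], [0, 0, 0], -1],
    [[0, -0.012, -0.025], [0, 0, 0], -1],
    [[0, 0, 0], [0, 0, 0], -1]
  ]
}}

```text
clock: 8.7
tool_pos: [682.5, 78.2, 144.1]
ee_rot: [2.297, 2.142, 0.002]
wrist_force: [-0.3, 5.0, -8.2]
grip_width: 8.7
finger_force: 39.0
```

```bash
python3 trk.py
```

```text
t 8.7 theta 0.260 px 303.6 188.9 n17  s=179 F [-0.3  5.  -8.2] p [682.5  78.2 144.1]
```

{"method": "play_rows", "body": {
  "targets": [
    [[0, -0.012, -0.025], [0, 0, 0], -1],
    [[0, -0.012, -0.025], [0, 0, 0], -1],
    [[0, -0.012, -0.025], [0, 0, 0], -1],
    [[0, -0.012, -0.025], [0, 0, 0], -1],
    [[0, 0, 0], [0, 0, 0], -1]
  ]
}}

```text
clock: 9.25
tool_pos: [680.2, 78.4, 149.1]
ee_rot: [2.297, 2.142, 0.002]
wrist_force: [0.1, 4.6, -8.5]
grip_width: 8.7
finger_force: 39.0
```

```bash
python3 trk.py
```

```text
t 9.2 theta 0.281 px 303.5 188.6 n17  s=179 F [ 0.1  4.6 -8.5] p [680.2  78.4 149.1]
```

{"method": "play_rows", "body": {
  "targets": [
    [[0, -0.012, -0.024], [0, 0, 0], -1],
    [[0, -0.012, -0.024], [0, 0, 0], -1],
    [[0, -0.012, -0.024], [0, 0, 0], -1],
    [[0, -0.012, -0.024], [0, 0, 0], -1],
    [[0, 0, 0], [0, 0, 0], -1]
  ]
}}

```text
clock: 9.8
tool_pos: [677.8, 78.6, 154.0]
ee_rot: [2.297, 2.142, 0.003]
wrist_force: [0.6, 5.4, -7.7]
grip_width: 8.6
finger_force: 38.9
```

```bash
python3 trk.py
```

```text
t 9.8 theta 0.301 px 303.6 188.4 n16  s=178 F [ 0.6  5.4 -7.7] p [677.8  78.6 154. ]
```

{"method": "play_rows", "body": {
  "targets": [
    [[0, -0.013, -0.024], [0, 0, 0], -1],
    [[0, -0.013, -0.024], [0, 0, 0], -1],
    [[0, -0.013, -0.024], [0, 0, 0], -1],
    [[0, -0.013, -0.024], [0, 0, 0], -1],
    [[0, 0, 0], [0, 0, 0], -1]
  ]
}}

```text
clock: 10.35
tool_pos: [675.3, 78.8, 158.8]
ee_rot: [2.297, 2.142, 0.003]
wrist_force: [-0.5, 4.9, -7.5]
grip_width: 7.9
finger_force: 39.0
```

```bash
python3 trk.py
```

```text
t 10.3 theta 0.321 px 304.1 188.1 n14  s=178 F [-0.5  4.9 -7.5] p [675.3  78.8 158.8]
```

{"method": "play_rows", "body": {
  "targets": [
    [[0, -0.013, -0.024], [0, 0, 0], -1],
    [[0, -0.013, -0.024], [0, 0, 0], -1],
    [[0, -0.013, -0.024], [0, 0, 0], -1],
    [[0, -0.013, -0.024], [0, 0, 0], -1],
    [[0, 0, 0], [0, 0, 0], -1]
  ]
}}

```text
clock: 10.9
tool_pos: [672.6, 78.9, 163.5]
ee_rot: [2.297, 2.142, 0.003]
wrist_force: [-0.3, 5.3, -7.3]
grip_width: 8.6
finger_force: 39.0
```

```bash
python3 trk.py
```

```text
t 10.9 theta 0.341 px 304.4 188.1 n14  s=177 F [-0.3  5.3 -7.3] p [672.6  78.9 163.5]
```

{"method": "play_rows", "body": {
  "targets": [
    [[0, -0.013, -0.023], [0, 0, 0], -1],
    [[0, -0.013, -0.023], [0, 0, 0], -1],
    [[0, -0.013, -0.023], [0, 0, 0], -1],
    [[0, 0, 0], [0, 0, 0], -1],
    [[0, 0, 0], [0, 0, 0], -1]
  ]
}}

```text
clock: 11.45
tool_pos: [670.7, 79.1, 167.0]
ee_rot: [2.297, 2.142, 0.003]
wrist_force: [-0.1, 4.5, -7.8]
grip_width: 8.4
finger_force: 39.0
```

```bash
python3 trk.py
```

```text
t 11.4 theta 0.355 px 307.5 196.2 n13  s=142 F [-0.1  4.5 -7.8] p [670.7  79.1 167. ]
```

The box has let go, so I'll hold and watch.

{"method": "play_rows", "body": {
  "targets": [
    [[0, 0, 0], [0, 0, 0], -1],
    [[0, 0, 0], [0, 0, 0], -1],
    [[0, 0, 0], [0, 0, 0], -1],
    [[0, 0, 0], [0, 0, 0], -1],
    [[0, 0, 0], [0, 0, 0], -1]
  ]
}}

```text
clock: 12.0
tool_pos: [670.7, 79.1, 167.0]
ee_rot: [2.297, 2.142, 0.003]
wrist_force: [-0.1, 4.0, -8.3]
grip_width: 8.6
finger_force: 39.0
```

```bash
python3 trk.py
```

```text
t 12.0 theta 0.356 px 313.4 211.9 n14  s=79 F [-0.1  4.  -8.3] p [670.7  79.1 167. ]
```

{"method": "play_rows", "body": {
  "targets": [
    [[0, 0, 0], [0, 0, 0], -1],
    [[0, 0, 0], [0, 0, 0], -1],
    [[0, 0, 0], [0, 0, 0], -1],
    [[0, 0, 0], [0, 0, 0], -1],
    [[0, 0, 0], [0, 0, 0], -1]
  ]
}}

```text
clock: 12.55
tool_pos: [670.7, 79.1, 166.9]
ee_rot: [2.297, 2.142, 0.003]
wrist_force: [0.3, 5.3, -7.7]
grip_width: 8.4
finger_force: 39.0
```

```bash
python3 trk.py
```

```text
t 12.6 theta 0.355 px 313.4 211.9 n14  s=79 F [ 0.3  5.3 -7.7] p [670.7  79.1 166.9]
```

The box is at rest at s≈79 mm. I'll release the bar and go up.

{"method": "play_rows", "body": {
  "targets": [
    [[0, 0, 0], [0, 0, 0], -0.7],
    [[0, 0, 0], [0, 0, 0], -0.5],
    [[0, 0, 0], [0, 0, 0], -0.3],
    [[0, 0, 0], [0, 0, 0], -0.06],
    [[0, 0, 0], [0, 0, 0], -0.06]
  ]
}}

```text
clock: 13.1
tool_pos: [670.3, 78.6, 166.7]
ee_rot: [2.297, 2.142, 0.001]
wrist_force: [-0.4, -0.3, 0.7]
grip_width: 39.9
finger_force: 0.0
```

{"method": "play_rows", "body": {
  "targets": [
    [[0, 0, -0.1], [0, 0, 0], -0.06],
    [[0, 0, -0.3], [0, 0, 0], -0.06],
    [[0, 0, -0.4], [0, 0, 0], -0.06],
    [[0, 0, -0.4], [0, 0, 0], -0.06],
    [[0, 0, 0], [0, 0, 0], -0.06]
  ]
}}

```text
clock: 13.6
tool_pos: [671.2, 79.0, 229.7]
ee_rot: [2.295, 2.141, 0.007]
wrist_force: [-0.0, -0.6, 0.0]
grip_width: 40.2
finger_force: 0.0
```

```bash
python3 - <<'E'
from trk import *
st=telemetry.state(); s=snapshot("scene"); t=0.355; u,v,n=yellow(s); o,d=slide_ray((u,v),t); q0=np.load("z0.npy"); print((u,v),o+d*(q0[2]-o[2])/d[2])
plan([557,190,200],down(yaw),5)
E
```

```text
(np.float64(313.15384615384613), np.float64(211.84615384615384)) [49.26297382 -8.67102353 65.0602599 ]
[0.411, -0.486, 0.11] [0.0003, -0.0, -0.0004]
[0.412, -0.485, 0.11] [0.0003, -0.0, -0.0004]
[0.412, -0.485, 0.11] [0.0003, -0.0, -0.0004]
[0.413, -0.484, 0.11] [0.0003, -0.0, -0.0004]
[0.413, -0.484, 0.111] [0.0003, -0.0, -0.0004]
```

{"method": "play_rows", "body": {
  "targets": [
    [[0.41, -0.485, 0.05], [0, 0, 0], -0.06],
    [[0.41, -0.485, 0.05], [0, 0, 0], -0.06],
    [[0.41, -0.485, 0.05], [0, 0, 0], -0.06],
    [[0.41, -0.485, 0.2], [0, 0, 0], -0.06],
    [[0.41, -0.485, 0.2], [0, 0, 0], -0.06]
  ]
}}

```text
clock: 14.15
tool_pos: [554.9, 190.2, 197.1]
ee_rot: [-2.297, -2.142, 0.002]
wrist_force: [0.0, -0.1, -0.1]
grip_width: 40.1
finger_force: 0.0
```

{"method": "play_rows", "body": {
  "targets": [
    [[0, 0, 0], [0, 0, 0], -0.06],
    [[0, 0, 0], [0, 0, 0], -0.06],
    [[0, 0, 0], [0, 0, 0], -0.06]
  ]
}}

```text
clock: 14.45
tool_pos: [556.8, 189.1, 198.4]
ee_rot: [2.298, 2.142, -0.0]
wrist_force: [-0.4, 0.5, 0.3]
grip_width: 40.3
finger_force: 0.0
```

```bash
python3 - <<'E'
from h import *
st=telemetry.state(); print(st["tool_pos"],st["ee_rot"],st["qpos"],st["clock"],st["grip_width"])
im=snapshot("wrist")[:,:,::-1]; cv2.imwrite("pics/w4.png",im)
C=cam("wrist",st); print(proj(C,[[557,190,z] for z in(60,75,90)]+[st["tool_pos"]]))
np.save("w4st.npy",np.r_[st["tool_pos"],st["ee_rot"]])
E
```

```text
[556.79937223 189.12174255 198.44122962] [ 2.29777955e+00  2.14189456e+00 -1.59502932e-04] [ 3.27606732e-01  2.47220072e-01  3.62055003e-02  1.35973718e+00
 -3.46665020e-04  1.96859783e+00] 14.45 40.320592477297716
[[320.78900862 189.50181906]
 [320.72981321 194.04407653]
 [320.6642839  199.0758972 ]
 [319.60262492 263.14372961]]
```

View pics/w4.png

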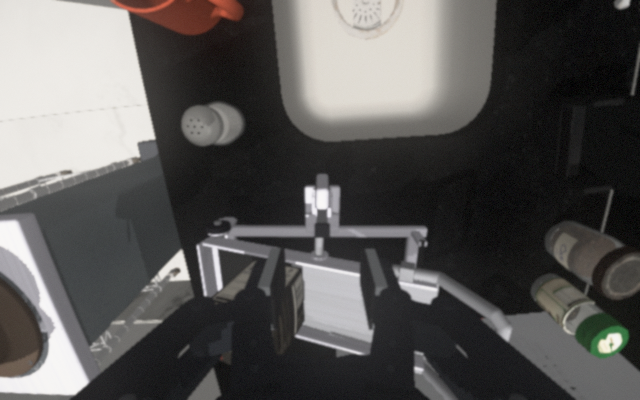

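The wrist view shows the tab at about (321,180), right of the salt shaker. The row needs a closer look.

```bash
python3 - <<'E'
import cv2,numpy as np
a=cv2.imread("pics/w4.png")[160:270,265:375]; b=cv2.imread("pics/w2.png")[45:155,80:190]
cv2.imwrite("pics/w4c.png",np.hstack([cv2.resize(x,(400,400),interpolation=cv2.INTER_CUBIC) for x in(a,b)]))
E
```

```text
(no output)
```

View pics/w4c.png

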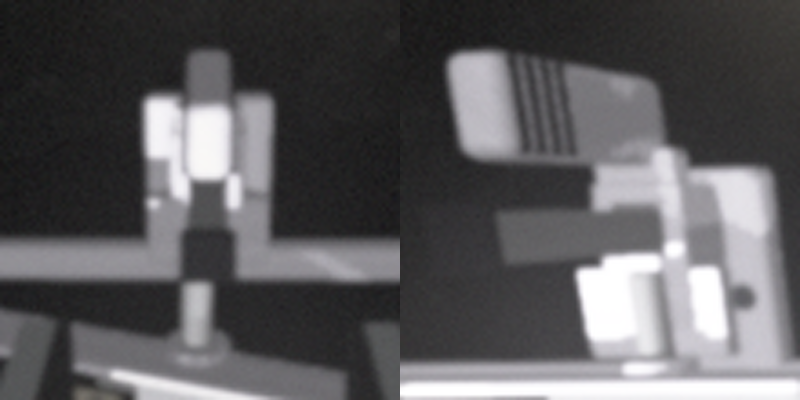

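The bright tab top is centred at (322.5,199) px and the dark post top is just below it. Triangulating gives the tab at (558.5, 189) with its top at z≈87.

```bash
python3 - <<'E'
from h import *
plan([558.5,189,60],down(-.065),5)
E
```

```text
[0.001, 0.006, 0.554] [0.0, 0.0, -0.0005]
[0.001, 0.006, 0.554] [0.0, 0.0, -0.0005]
[0.001, 0.006, 0.554] [0.0, 0.0, -0.0005]
[0.001, 0.006, 0.554] [0.0, 0.0, -0.0005]
[0.0, 0.006, 0.554] [0.0, 0.0, -0.0005]
```

{"method": "play_rows", "body": {
  "targets": [
    [[0, 0.006, 0.554], [0, 0, 0], -0.06],
    [[0, 0.006, 0.554], [0, 0, 0], -0.06],
    [[0, 0.006, 0.554], [0, 0, 0], -0.06],
    [[0, 0.006, 0.554], [0, 0, 0], -0.06],
    [[0, 0.006, 0.554], [0, 0, 0], -0.06]
  ]
}}

```text
clock: 15.0
tool_pos: [558.8, 188.6, 59.2]
ee_rot: [2.299, 2.141, 0.001]
wrist_force: [0.1, -0.1, 0.6]
grip_width: 40.2
finger_force: 0.0
```

{"method": "play_rows", "body": {
  "targets": [
    [[0, 0, 0], [0, 0, 0], -0.3],
    [[0, 0, 0], [0, 0, 0], -0.5],
    [[0, 0, 0], [0, 0, 0], -0.8],
    [[0, 0, 0], [0, 0, 0], -1],
    [[0, 0, 0], [0, 0, 0], -1]
  ],
  "newtons": 40
}}

```text
clock: 15.5
tool_pos: [556.6, 189.4, 61.2]
ee_rot: [-2.296, -2.141, 0.002]
wrist_force: [-5.7, 0.1, -2.3]
grip_width: 11.1
finger_force: 42.7
```

{"method": "play_rows", "body": {
  "targets": [
    [[0, -0.02, -0.05], [0, 0, 0], -1],
    [[0, 0, -0.06], [0, 0, 0], -1],
    [[0, 0, -0.06], [0, 0, 0], -1],
    [[0, 0, -0.06], [0, 0, 0], -1],
    [[0, 0, -0.06], [0, 0, 0], -1]
  ]
}}

```text
clock: 16.0
tool_pos: [556.6, 189.4, 75.0]
ee_rot: [-2.298, -2.143, 0.001]
wrist_force: [-3.1, -1.5, -5.6]
grip_width: 11.5
finger_force: 42.2
```

{"method": "play_rows", "body": {
  "targets": [
    [[0, 0, -0.06], [0, 0, 0], -1],
    [[0, 0, -0.06], [0, 0, 0], -1],
    [[0, 0, -0.06], [0, 0, 0], -1],
    [[0, 0, -0.06], [0, 0, 0], -1],
    [[0, 0, -0.06], [0, 0, 0], -1]
  ]
}}

```text
clock: 16.5
tool_pos: [556.6, 189.4, 89.8]
ee_rot: [-2.298, -2.143, 0.001]
wrist_force: [-3.9, -2.4, -5.3]
grip_width: 11.5
finger_force: 42.2
```

{"method": "play_rows", "body": {
  "targets": [
    [[0, 0, -0.03], [0, 0, 0], -1],
    [[0, 0, -0.03], [0, 0, 0], -1],
    [[0, 0, -0.03], [0, 0, 0], -1],
    [[0, 0, -0.03], [0, 0, 0], -1],
    [[0, 0, -0.02], [0, 0, 0], -1]
  ]
}}

```text
clock: 17.0
tool_pos: [556.6, 189.4, 96.8]
ee_rot: [2.297, 2.143, -0.001]
wrist_force: [-5.0, -2.9, -4.8]
grip_width: 11.7
finger_force: 42.2
```

{"method": "play_rows", "body": {
  "targets": [
    [[0, 0, -0.01], [0, 0, 0], -1],
    [[0, 0, -0.01], [0, 0, 0], -1],
    [[0, 0, -0.01], [0, 0, 0], -1],
    [[0, 0, -0.01], [0, 0, 0], -1],
    [[0, 0, -0.01], [0, 0, 0], -1]
  ]
}}

```text
clock: 17.5
tool_pos: [556.6, 189.4, 99.2]
ee_rot: [2.297, 2.143, -0.001]
wrist_force: [-4.2, -2.8, -5.1]
grip_width: 11.2
finger_force: 42.2
```

{"method": "play_rows", "body": {
  "targets": [
    [[0, 0, -0.006], [0, 0, 0], -1],
    [[0, 0, -0.006], [0, 0, 0], -1],
    [[0, 0, -0.006], [0, 0, 0], -1],
    [[0, 0, -0.006], [0, 0, 0], -1],
    [[0, 0, -0.006], [0, 0, 0], -1]
  ]
}}

```text
clock: 18.0
tool_pos: [556.6, 189.4, 100.7]
ee_rot: [2.297, 2.143, -0.001]
wrist_force: [-3.4, -3.9, -5.7]
grip_width: 11.3
finger_force: 42.2
```

{"method": "play_rows", "body": {
  "targets": [
    [[0, 0, -0.005], [0, 0, 0], -1],
    [[0, 0, -0.005], [0, 0, 0], -1],
    [[0, 0, -0.005], [0, 0, 0], -1],
    [[0, 0, -0.005], [0, 0, 0], -1],
    [[0, 0, -0.005], [0, 0, 0], -1]
  ]
}}

```text
clock: 18.5
tool_pos: [556.6, 189.4, 101.9]
ee_rot: [2.297, 2.143, -0.001]
wrist_force: [-4.2, -2.5, -5.3]
grip_width: 11.1
finger_force: 42.2
```

{"method": "play_rows", "body": {
  "targets": [
    [[0, 0, -0.005], [0, 0, 0], -1],
    [[0, 0, -0.005], [0, 0, 0], -1],
    [[0, 0, -0.005], [0, 0, 0], -1],
    [[0, 0, -0.005], [0, 0, 0], -1],
    [[0, 0, -0.005], [0, 0, 0], -1]
  ]
}}

```text
clock: 19.0
tool_pos: [556.6, 189.4, 103.2]
ee_rot: [2.297, 2.143, -0.001]
wrist_force: [-3.5, -2.5, -5.7]
grip_width: 11.0
finger_force: 42.2
```

{"method": "play_rows", "body": {
  "targets": [
    [[0, 0, -0.005], [0, 0, 0], -1],
    [[0, 0, -0.005], [0, 0, 0], -1],
    [[0, 0, -0.005], [0, 0, 0], -1],
    [[0, 0, -0.005], [0, 0, 0], -1],
    [[0, 0, -0.005], [0, 0, 0], -1]
  ]
}}

```text
clock: 19.5
tool_pos: [556.6, 189.4, 104.5]
ee_rot: [2.297, 2.143, -0.001]
wrist_force: [-4.8, -2.5, -5.9]
grip_width: 11.0
finger_force: 42.2
```

{"method": "play_rows", "body": {
  "targets": [
    [[0, 0, -0.005], [0, 0, 0], -1],
    [[0, 0, -0.005], [0, 0, 0], -1],
    [[0, 0, -0.005], [0, 0, 0], -1],
    [[0, 0, -0.005], [0, 0, 0], -1],
    [[0, 0, -0.005], [0, 0, 0], -1]
  ]
}}

```text
clock: 20.0
tool_pos: [556.6, 189.4, 105.7]
ee_rot: [2.297, 2.143, -0.001]
wrist_force: [-3.4, -3.1, -5.6]
grip_width: 10.9
finger_force: 42.2
```

{"method": "play_rows", "body": {
  "targets": [
    [[0, 0, -0.004], [0, 0, 0], -1],
    [[0, 0, -0.004], [0, 0, 0], -1],
    [[0, 0, -0.004], [0, 0, 0], -1],
    [[0, 0, -0.004], [0, 0, 0], -1],
    [[0, 0, -0.004], [0, 0, 0], -1]
  ]
}}

```text
clock: 20.5
tool_pos: [556.6, 189.4, 106.7]
ee_rot: [2.297, 2.143, -0.001]
wrist_force: [-4.2, -2.8, -5.0]
grip_width: 11.6
finger_force: 42.2
```

{"method": "play_rows", "body": {
  "targets": [
    [[0, 0, -0.004], [0, 0, 0], -1],
    [[0, 0, -0.004], [0, 0, 0], -1],
    [[0, 0, -0.004], [0, 0, 0], -1],
    [[0, 0, -0.004], [0, 0, 0], -1],
    [[0, 0, -0.004], [0, 0, 0], -1]
  ]
}}

```text
clock: 21.0
tool_pos: [556.6, 189.4, 107.3]
ee_rot: [-2.297, -2.143, 0.001]
wrist_force: [-3.5, -3.8, -9.7]
grip_width: 11.6
finger_force: 41.8
```

Contact: about 4 N over the drag. I'll hold briefly, then let go.

{"method": "play_rows", "body": {
  "targets": [
    [[0, 0, 0], [0, 0, 0], -1],
    [[0, 0, 0], [0, 0, 0], -1],
    [[0, 0, 0], [0, 0, 0], -1]
  ]
}}

```text
clock: 21.3
tool_pos: [556.6, 189.4, 107.4]
ee_rot: [-2.297, -2.143, 0.001]
wrist_force: [-2.4, -3.8, -9.3]
grip_width: 11.6
finger_force: 41.7
```

{"method": "play_rows", "body": {
  "targets": [
    [[0, 0, 0], [0, 0, 0], -0.65],
    [[0, 0, 0], [0, 0, 0], -0.5],
    [[0, 0, 0], [0, 0, 0], -0.3],
    [[0, 0, 0], [0, 0, 0], -0.06],
    [[0, 0, 0], [0, 0, 0], -0.06]
  ]
}}

```text
clock: 21.8
tool_pos: [557.2, 189.8, 108.3]
ee_rot: [2.297, 2.143, 0.002]
wrist_force: [-0.2, -0.6, 0.8]
grip_width: 40.4
finger_force: 0.0
```

{"method": "play_rows", "body": {
  "targets": [
    [[0, 0, -0.2], [0, 0, 0], -0.06],
    [[0, 0, -0.5], [0, 0, 0], -0.06],
    [[0, 0, -0.5], [0, 0, 0], -0.06],
    [[0, 0, -0.4], [0, 0, 0], -0.06],
    [[0, 0, 0], [0, 0, 0], -0.06]
  ]
}}

```text
clock: 22.3
tool_pos: [558.3, 190.1, 191.7]
ee_rot: [2.296, 2.141, 0.009]
wrist_force: [0.4, 0.8, -0.7]
grip_width: 40.2
finger_force: 0.0
```

```bash
python3 - <<'E'
from trk import *
st=telemetry.state(); s=snapshot("scene"); u,v,n=yellow(s); print(u,v,n,st["tool_pos"],st["clock"])
w=snapshot("wrist"); cv2.imwrite("pics/end.png",np.hstack([cv2.resize(w[130:350,180:520,::-1],(460,300)),cv2.resize(s[165:265,250:360,::-1],(330,300))]))
E
```

```text
313.45454545454544 211.8181818181818 11 [558.31019215 190.10536369 191.70229232] 22.3
```

View pics/end.png

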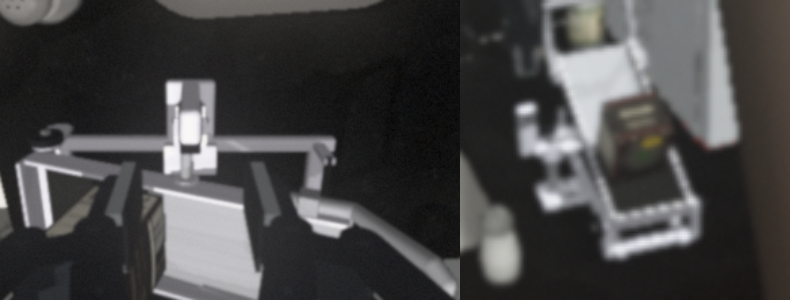

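The box stands upright on the pad, clear of the lip. The collar is up under the pin, and the gripper touches nothing.

```bash
python3 -c "
from workcell import order; print(order.job_done())"
```

```text
the job is handed in; nothing more can be done
None
```

I handed the job in at about 22 s. The tea box let go and rests on the pad about 79 mm from the hinge, the slide stands at about 0.355 rad, and the stop collar's ledge was drawn up to bear on the side pin with about 4 N before I released it. No verdict came back after hand-in.

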